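# Lock both toggle clamps of the dot-blot manifold

## Task

The sample block is lying on the dot-blot vacuum manifold with both of its toggle clamps still raised. With your fingertips, push each clamp's handle down past its dead point until it snaps into lock, so that both rubber feet hold the block down. Only push: do not pick up or shift the block, and leave everything else on the bench standing where it is.

Things in the scene. Friction and masses are not known exactly. Their poses are not given: they have to be found in the camera images.
- manifold: Vacuum manifold fixed to the bench: aluminium plate 150 x 370 mm, white chamber in the middle, a riser with a steel toggle clamp at each end (on x = 0; arm and rubber foot towards the block, handle outwards). Origin on the bench under its middle, z up, y along its length to the left clamp, x away from the robot (yaw within 0.25). Nothing on it is higher than 0.23 m. Suction port in front.
- block: The loose 96-well sample block, white, 110 (x) x 150 (y) x 22 mm, 0.3 to 0.6 kg, resting on the chamber between low guide lugs with about 2 mm play. Origin: centre of its underside, which lies 40 mm above the bench.
- left_handle (a joint): Left handle's angle to its clamp arm, rad: 0 fully open, grows as it is pressed; dead point 1.78, lock stop 1.95. Starts at 0.7 to 1.15 (handle about 60 to 42 degrees above level) and stays where it is left. From about 1.2 the foot squeezes the block: let go well short of the dead point it springs back, past it it snaps down to the stop by itself. Takes about 5 N at the grip.
- right_handle (a joint): Right handle's angle to its clamp arm, rad: 0 fully open, grows as it is pressed; dead point 1.78, lock stop 1.95. Starts at 0.7 to 1.15 (handle about 60 to 42 degrees above level) and stays where it is left. From about 1.2 the foot squeezes the block: let go well short of the dead point it springs back, past it it snaps down to the stop by itself. Takes about 5 N at the grip.
- left_grip (a point): Middle of the left handle's grip, a round black rubber bar 19 mm thick, free end 40 mm farther out. Its x axis runs along the handle to the block. Locked, it lies at (0, +0.224, 0.106) in the manifold's frame, handle level, pointing away from the block. It swings in the manifold's yz plane, 93 mm from a pivot pin at (0, +0.132, 0.090), which sits up to 10 mm farther out when open.
- right_grip (a point): Middle of the right handle's grip, a round black rubber bar 19 mm thick, free end 40 mm farther out. Its x axis runs along the handle to the block. Locked, it lies at (0, -0.224, 0.106) in the manifold's frame, handle level, pointing away from the block. It swings in the manifold's yz plane, 93 mm from a pivot pin at (0, -0.132, 0.090), which sits up to 10 mm farther out when open.
- left_foot: Rubber foot (17 mm across) on the spindle of the left clamp's arm; it comes down on the block's left end rim and presses there with about 15 N when locked. Origin 16 mm above its underside when not squeezed, on the spindle axis.
- right_foot: The same on the right clamp, over the block's right end rim.
- dropper_a: Amber glass dropper bottle with black cap, 28 mm across, 78 mm high, 10 to 13 cm in front of the manifold's left half. Bystander. Origin under its centre.
- dropper_b: The same kind of bottle, behind the manifold's right half. Bystander. Origin under its centre.
- dish: Clear petri dish, 64 mm across, 15 mm high, behind the manifold. Bystander. Origin under its centre.
- tweezers: Flat steel tweezers, 136 mm long, 8 mm high, lying in front of the manifold's right half. Bystander. Origin at their middle, on the bench.
- reagent: Reagent bottle with cap, 72 mm across, 135 mm high, beside the manifold. Bystander. Origin under its centre.
- beaker: Glass beaker, 68 mm across, 90 mm high, beside the manifold. Bystander. Origin under its centre.
- tube_rack: Blue rack 85 x 150 mm with five capped tubes, 110 mm high, beside the manifold. Bystander. Origin under its centre.
- pipette: Hand pipette lying on the bench to the left, 260 mm long, 45 mm high. Bystander. Origin near its middle, on the bench.
Not all that is in view belongs to the job. Of the things like the block, leave any that is pink; of the rest the smaller one is meant.

How it is judged:
At the end, for the whole second after the job is handed in: Both handles are at their locked stops (joint above 1.90 rad of 1.95), both rubber feet press on the block with more than 8 N, and the block lies flat and still on the manifold, within 6 mm of the middle and not raised by more than 2 mm (value of joint each of left_handle, right_handle above 1.9 rad and contact force between each of left_foot, right_foot and block above 8 N and horizontal distance between block and manifold below 0.006 m and z of block in the frame of manifold below 0.042 m and angle between block's own z axis and vertical below 0.03 rad and linear speed of block below 0.02 m/s); the robot touches nothing.
It fails at once if the sample block is lifted from the manifold (6 mm) or shifted off its middle (10 mm) (z of block in the frame of manifold above 0.046 m or horizontal distance between block and manifold above 0.01 m).
It fails at once if a bystander is picked up, knocked over or moved by more than 30 mm ((distance of dropper_a from where it was at the start of the episode above 0.03 m or angle between dropper_a's own z axis and vertical above 0.5 rad) or (distance of dropper_b from where it was at the start of the episode above 0.03 m or angle between dropper_b's own z axis and vertical above 0.5 rad) or distance of any of dish, tweezers, pipette from where it was at the start of the episode above 0.03 m or (distance of reagent from where it was at the start of the episode above 0.03 m or angle between reagent's own z axis and vertical above 0.5 rad) or (distance of beaker from where it was at the start of the episode above 0.03 m or angle between beaker's own z axis and vertical above 0.5 rad) or (distance of tube_rack from where it was at the start of the episode above 0.03 m or angle between tube_rack's own z axis and vertical above 0.5 rad)).
It also fails if it takes over 46 s, if anything falls off the work surface, if the arm or the gripper's body presses on something with over 40 N, if the wrist force passes 120 N, or if a joint passes its speed limit or range.

## Robot

A 6-joint arm with a two-finger parallel gripper is mounted at the origin on the work surface. World frame = base frame: x ahead of the robot, y to its left, z up, the work surface at z = 0. Lengths are in m, angles in rad, forces in N, time in s.
With the tool pointing down it reaches from about 0.275 to 0.775 m from the base axis. Payload 14.6 kg.
Tool frame: the origin (TCP) lies at the very end of the fingers, on their centre line; the grasp point (between the pads) lies env.grip_point_offset behind it (env.grip_point_offset is the distance from the TCP to the grasp point, in m); z points along the fingers, y is the line along which they close (so a half turn about z gives the same grasp; the last joint's range is limited). The gripper opens to 85 mm and grips with 20 to 120 N. Pads are 22 mm wide; open, the fingers measure 114 mm over their backs; the gripper's body (76 mm by 85 mm) begins 54 mm behind the grasp point. The pads swing forward as they close: fully open they stand 13 mm farther back than shut.
Start: joints at [1.1, 0.263, -0.048, 1.259, 0, 1.415], TCP at [0.163, 0.499, 0.231] pointing down, gripper open.
Joint ranges: [-2.65, 2.65], [-0.89, 1.7], [-1.18, 1.37], [-2.13, 2.11], [-1.35, 1.29], [-3.14, 3.14]. Speed limits (rad/s): [1.89, 1.89, 2.57, 2.79, 3.14, 3.14].

## Interface

Orientations are given as a unit quaternion [x, y, z, w].
In Python, from station import env, optics gives the robot as it stands. The module is installed in compiled form; this text tells all that it offers.
- The arm moves only by the shell command python3 -m creep 'ROWS' [FORCE]. ROWS is JSON, a list of rows, each a list of 7 numbers: the finger opening in mm, from 0 to 85.4, then the shift along the world's x, y, z in mm, then the turn, a rotation vector about the world's x, y, z in degrees. A call has 1 to 12 rows; each row is the pose to reach, as a shift and turn from the pose commanded when the call began; what a row does not reach only later rows make up. A row lasts 1/12 s, in which the tool goes at most 41.7 mm and 7.16 degrees, less where a joint would pass 70% of its speed; a pose out of reach is approached as far as the arm can. A call with a gripper value outside its range is refused whole. The fingers move at their own pace and stop on an object; FORCE is the grip in N (left out, the last holds). Time passes only in rows, so rows that repeat a pose let the fingers close. It gives the time, the measured TCP pose, the force, the opening and the grip force at its end, in the units of the state.
- env.get_state(): the state, without advancing time (a new reading comes with each control period).
- optics.read_camera(name): name is "scene" or "top" or "wrist"; returns the picture (420x560x3 uint8, red, green, blue); there is no depth.
- optics.get_calibration(name): a dict with "intrinsics" (3x3 intrinsics, pixels), "R" (3x3) and "t" (3): a world point X has camera coordinates R X + t; the wrist camera has in their place "T_tool_cam" (4x4, takes a point from camera to tool coordinates, whose origin is the TCP and whose axes are the flange's). Camera axes: x right, y down, z forward; pixel columns grow to the right and rows downward; lengths in m; the calibration is good to about 2 mm. The wrist camera is an equidistant fisheye: a pixel r from the principal point sees the ray r / f radians off the axis. A picture is of the moment at which its call begins: read the wrist's pose just before it. get_calibration takes no time and is no camera call.
- env.close_job(): hands the job in; it is judged then, once.
The state is a dict: "t": time; "joint_positions": joint angles; "dq": joint speeds; "tau": joint torques, N m; "ee_pos": TCP position; "tcp_rot": TCP orientation; "ft_force": force on the tool from outside, world axes, zero at the start; "torque": the same for the moment, N m; "width": finger opening in m; "grip_force": force on a finger pad.
Only numpy, scipy, OpenCV 4.12 (cv2) and the standard library are available. Lean on these libraries where they do the work, as an engineer would, in place of code of your own. Each camera call takes 0.05 s, during which the arm holds its last target. There are 200 camera calls.

## Working session

There is one attempt and no reset: what is moved stays moved. The work goes in short steps, Python scripts to look and compute and a shell command to move; the robot and the scene stay as the last step left them, time stands still between calls to the robot, and variables do not carry over. Pictures are saved under pics/ and viewed, at most 10 in all, crops included, and the job is handed in when it is done.

```bash
mkdir -p pics; python3 - <<'E'
from station import env, optics
import cv2
for n in("scene","top"):
    im=optics.read_camera(n); cv2.imwrite(f"pics/{n}0.png",im[:,:,::-1])
    c=optics.get_calibration(n); print(n,c)
s=env.get_state(); print(s["t"],s["ee_pos"],s["tcp_rot"],s["width"],env.grip_point_offset)
E
```

```text
scene {'intrinsics': array([[509.01236776,   0.        , 276.7116357 ],
       [  0.        , 509.01236776, 216.01826603],
       [  0.        ,   0.        ,   1.        ]]), 'R': array([[-0.87412874,  0.48561241,  0.00891824],
       [ 0.35909892,  0.65854303, -0.66133882],
       [-0.32702738, -0.57489274, -0.75003428]]), 't': array([ 0.39559006, -0.08855069,  1.62925013])}
top {'intrinsics': array([[533.68128574,   0.        , 271.38423714],
       [  0.        , 533.68128574, 203.59023446],
       [  0.        ,   0.        ,   1.        ]]), 'R': array([[ 0.02499425, -0.99967413, -0.00518937],
       [-0.98883858, -0.02395998, -0.14705163],
       [ 0.14687937,  0.0088069 , -0.98911521]]), 't': array([-0.02255902,  0.46348416,  1.45349641])}
0.1 [0.16295898 0.49880418 0.23088673] [ 1.57266604e-01  9.87556076e-01 -4.38642082e-04 -1.43147055e-04] 0.08553413081946946 0.0187
```

View pics/scene0.png

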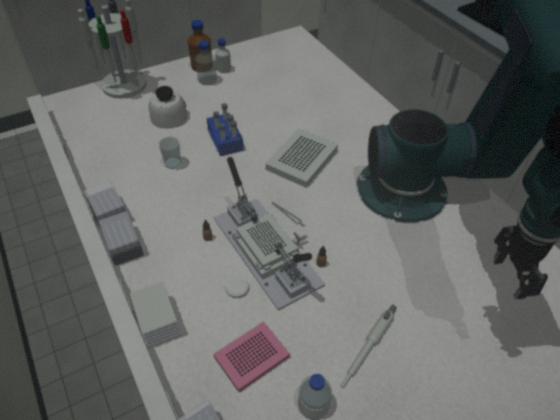

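View pics/top0.png

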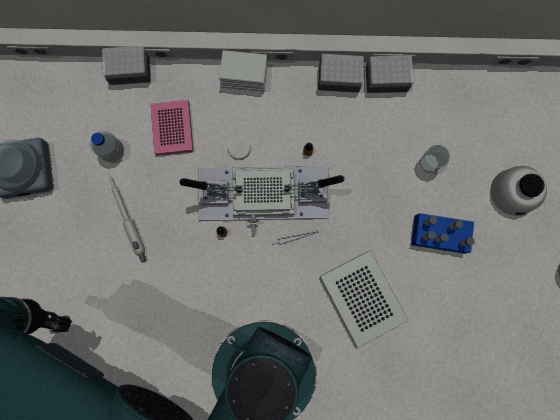

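Candidates in the top view: the white block on the manifold (263,188), the pink plate (172,127) and the larger white plate near the robot (365,298). Leaving the pink one and taking the smaller of the other two gives the block at (263,188). Next is a close crop to check this.

```bash
python3 - <<'E'
import cv2
a=cv2.imread("pics/top0.png")[155:230,170:355]; cv2.imwrite("pics/topc.png",cv2.resize(a,None,fx=4.3,fy=4.3,interpolation=cv2.INTER_CUBIC))
b=cv2.imread("pics/scene0.png")[150:310,200:340]; cv2.imwrite("pics/scenec.png",cv2.resize(b,None,fx=3.7,fy=3.7,interpolation=cv2.INTER_CUBIC))
E
```

```text
(no output)
```

View pics/topc.png

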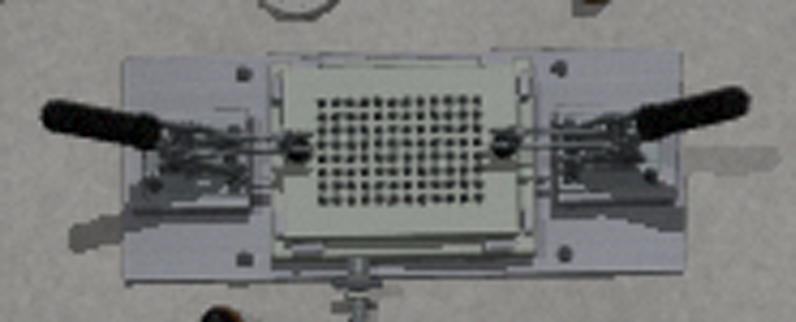

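View pics/scenec.png

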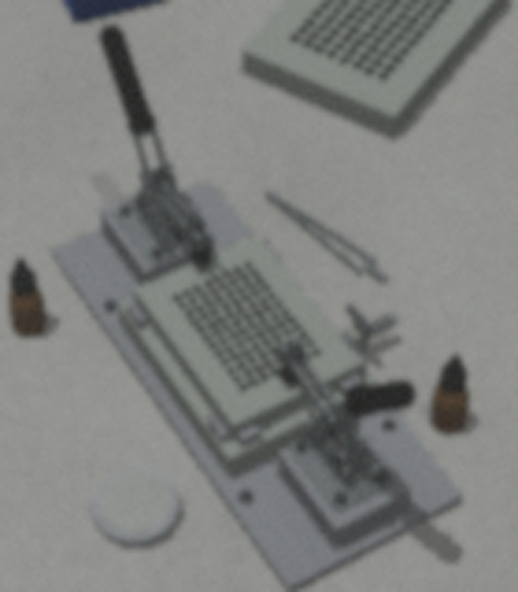

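The crops show the white 96-well block on the manifold with a raised clamp at each end. In the top crop the grips run (50,112)-(158,132) on the left and (640,122)-(745,100) on the right. I'll fit the manifold pose and triangulate the grips.

```bash
cat > geo.py <<'E'
import numpy as np
from station import optics
C={n:optics.get_calibration(n) for n in("scene","top")}
def proj(n,X):
    c=C[n]; p=(c["R"]@np.atleast_2d(X).T).T+c["t"]; q=p@c["intrinsics"].T; return q[:,:2]/q[:,2:]
E
python3 - <<'E'
import numpy as np
from geo import *
from scipy.optimize import least_squares as ls
T=lambda L:(np.array(L,float)+.5)/4.3-.5+[170,155]
S=lambda L:(np.array(L,float)+.5)/3.7-.5+[200,150]
tc=T([(125,58),(683,50),(685,272),(125,282)]); sc=S([(290,588),(52,248),(205,182),(462,497)])
K=np.array([(75,185),(75,-185),(-75,-185),(-75,185)])/1e3
def w(p,P): c,s=np.cos(p[2]),np.sin(p[2]); P=np.atleast_2d(P); return np.c_[p[0]+c*P[:,0]-s*P[:,1],p[1]+s*P[:,0]+c*P[:,1],P[:,2]]
f=lambda p:np.r_[(proj("top",w(p,np.c_[K,np.full(4,p[3])]))-tc).ravel(),(proj("scene",w(p,np.c_[K,np.full(4,p[3])]))-sc).ravel()]
r=ls(f,[.5,0,0,.01]); p=r.x; print("manifold",p.round(4),"res",r.fun.round(1))
for n,sg,te,se in(("left",1,[(50,112),(158,132)],[(410,392),(350,402)]),("right",-1,[(745,100),(640,122)],[(112,35),(143,130)])):
    te=T(te);se=S(se)
    for i in(0,1):
        q=ls(lambda X:np.r_[(proj("top",X)-te[i:i+1]).ravel(),(proj("scene",X)-se[i:i+1]).ravel()],[.45,sg*.2,.15])
        d=q.x-[p[0],p[1],0]; c,s=np.cos(p[2]),np.sin(p[2])
        print(n,("tip","root")[i],q.x.round(3),"res",q.fun.round(1),"manif",np.round([c*d[0]+s*d[1],-s*d[0]+c*d[1],d[2]],3))
E
```

```text
manifold [0.4967 0.0127 0.0428 0.0079] res [-0.2  0.6 -1.   0.1  0.3  0.4 -0.4  0.5 -1.2  0.1 -1.2  0.4  0.7 -0.5
 -0.4 -0.3]
left tip [0.487 0.215 0.205] res [-1.   1.2 -1.5 -0.2] manif [-0.001  0.202  0.205]
left root [0.493 0.16  0.133] res [-0.2  0.2 -0.2 -0. ] manif [0.003 0.147 0.133]
right tip [ 0.506 -0.187  0.197] res [-0.9  1.3 -1.7 -0.4] manif [ 0.    -0.2    0.197]
right root [ 0.505 -0.133  0.141] res [-0.1  0.1 -0.2 -0. ] manif [ 0.002 -0.146  0.141]
```

```bash
python3 -m creep '[[0,20,-20,20,0,0,0],[0,50,-50,40,0,0,0],[0,80,-80,40,0,0,0],[0,110,-110,40,0,0,0],[0,140,-140,40,0,0,0],[0,170,-170,40,0,0,0],[0,200,-200,40,0,0,0],[0,230,-230,40,0,0,0],[0,260,-260,40,0,0,0],[0,290,-290,40,0,0,0],[0,327,-336,40,0,0,0],[0,327,-336,40,0,0,0]]' 60
python3 -m creep '[[0,0,0,0,0,0,0],[0,0,0,0,0,0,0],[0,0,0,0,0,0,0]]'
python3 - <<'E'
from station import env,optics
import cv2,numpy as np
a=optics.read_camera("wrist")
b=optics.read_camera("scene")
c=optics.read_camera("top")
f=lambda im,k:cv2.resize(im,None,fx=k,fy=k,interpolation=cv2.INTER_CUBIC)
b=f(b[170:320,210:350],2.85)[:420,:399]; 
o=np.zeros((420,800,3),np.uint8); o[:,:399]=b[:420,:399]; w=f(a,.7); o[:w.shape[0],400:792]=w
o[300:420,400:800]=f(c[160:220,160:360],2)
cv2.imwrite("pics/l1.png",o[:,:,::-1])
E
```

```text
t: 1.1
ee_pos: [0.4918, 0.1602, 0.2708]
tcp_rot: [0.158, 0.987, -0.0, -0.0]
ft_force: [0.3, 0.9, -0.5]
width: -0.0001
grip_force: 0.0
t: 1.35
ee_pos: [0.4896, 0.1633, 0.2711]
tcp_rot: [0.157, 0.988, -0.0, -0.0]
ft_force: [0.4, 0.6, -0.0]
width: -0.0004
grip_force: 0.0
```

View pics/l1.png

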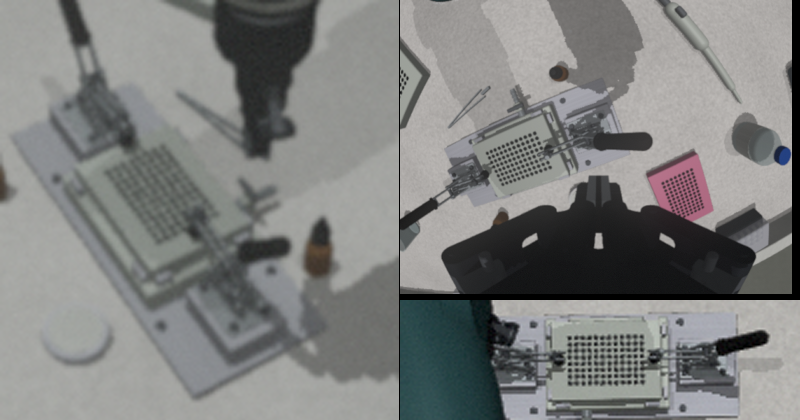

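The wrist view shows the left grip between (600,140) and (650,141) in the composite, just beyond the closed fingertips at (597,185). I'll check that against the estimate.

```bash
python3 - <<'E'
from station import env,optics
import numpy as np
from scipy.spatial.transform import Rotation as Ro
s=env.get_state(); c=optics.get_calibration("wrist"); M=np.eye(4); M[:3,:3]=Ro.from_quat(s["tcp_rot"]).as_matrix(); M[:3,3]=s["ee_pos"]
I=np.linalg.inv(M@c["T_tool_cam"]); K=c["intrinsics"]
for n,X in dict(tcp=s["ee_pos"],ltip=[.487,.215,.205],lroot=[.493,.160,.133],rtip=[.506,-.187,.197],rroot=[.505,-.133,.141]).items():
    p=I@np.r_[X,1]; r=np.hypot(p[0],p[1]); th=np.arctan2(r,p[2]); u=K[:2,2]+K[0,0]*th*p[:2]/r
    print(n,u.round(0),(u*.7+[400,0]).round(0))
E
```

```text
tcp [282. 266.] [598. 186.]
ltip [353. 197.] [647. 138.]
lroot [280. 202.] [596. 141.]
rtip [  1. 318.] [401. 222.]
rroot [ 51. 288.] [435. 201.]
```

```bash
python3 -m creep '[[0,0,5,-30,0,0,0],[0,0,5,-60,0,0,0],[0,0,5,-80,0,0,0],[0,0,10,-86,0,0,0],[0,-1,15,-92,0,0,0],[0,-1,21,-95,0,0,0],[0,-1,27,-98,0,0,0],[0,-1,33,-102,0,0,0],[0,-2,39,-107,0,0,0],[0,-2,44,-113,0,0,0],[0,-2,44,-113,0,0,0]]'
python3 - <<'E'
from station import env,optics
import cv2,numpy as np
a=optics.read_camera("wrist");b=optics.read_camera("scene")
f=lambda im,k:cv2.resize(im,None,fx=k,fy=k,interpolation=cv2.INTER_CUBIC)
o=np.zeros((420,800,3),np.uint8); o[:,:399]=f(b[170:320,210:350],2.85)[:420,:399]; o[:,400:800]=f(a[120:330,180:380],2)[:420]
cv2.imwrite("pics/l2.png",o[:,:,::-1])
E
```

```text
t: 2.42
ee_pos: [0.4878, 0.208, 0.1575]
tcp_rot: [0.157, 0.988, 0.0, -0.0]
ft_force: [0.8, 1.0, 1.5]
width: -0.0004
grip_force: 0.3
```

View pics/l2.png

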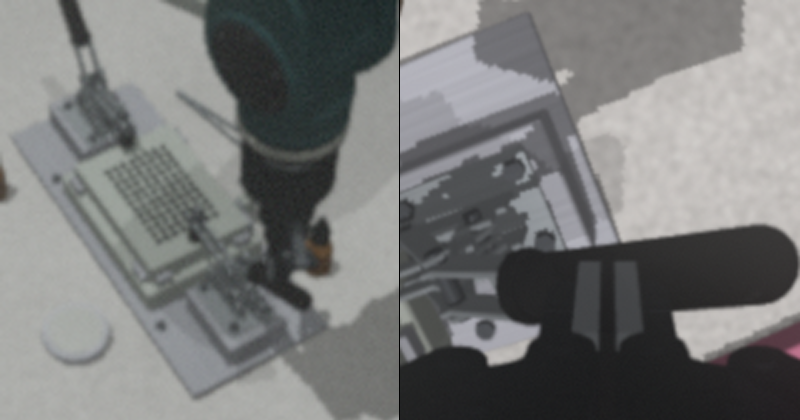

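The handle has moved down, with the fingertips centred across the black grip at about (605,290). I'll continue through the dead point.

```bash
python3 -m creep '[[0,0,5,-6,0,0,0],[0,0,9,-13,0,0,0],[0,0,13,-20,0,0,0],[0,-1,16,-27,0,0,0],[0,-1,18,-33,0,0,0],[0,-1,20,-38,0,0,0],[0,-1,20,-38,0,0,0]]'
python3 -m creep '[[0,0,0,-3,0,0,0],[0,0,0,-3,0,0,0]]'
```

```text
t: 3.1
ee_pos: [0.4865, 0.2271, 0.119]
tcp_rot: [0.157, 0.988, -0.0, -0.001]
ft_force: [0.2, -0.1, -1.1]
width: 0.0
grip_force: 0.0
t: 3.27
ee_pos: [0.487, 0.2269, 0.117]
tcp_rot: [0.157, 0.988, -0.0, -0.0]
ft_force: [0.4, -0.1, -0.1]
width: 0.0004
grip_force: 0.0
```

```bash
python3 -m creep '[[0,0,0,40,0,0,0],[0,0,0,80,0,0,0],[0,0,0,120,0,0,0],[0,0,-20,153,0,0,0],[0,2,-60,153,0,0,0],[0,4,-100,153,0,0,0],[0,6,-140,153,0,0,0],[0,8,-180,153,0,0,0],[0,10,-220,153,0,0,0],[0,12,-260,153,0,0,0],[0,14,-300,153,0,0,0],[0,16,-335,153,0,0,0]]'
python3 -m creep '[[0,0,-29,0,0,0,0],[0,0,-29,0,0,0,0],[0,0,-29,0,0,0,0],[0,0,-29,0,0,0,0]]'
python3 - <<'E'
from station import env,optics
import cv2,numpy as np
a=optics.read_camera("wrist");b=optics.read_camera("scene")
f=lambda im,k:cv2.resize(im,None,fx=k,fy=k,interpolation=cv2.INTER_CUBIC)
o=np.zeros((420,800,3),np.uint8); o[:,:399]=f(b[170:320,210:350],2.85)[:420,:399]; w=f(a,.71); o[:w.shape[0],400:400+w.shape[1]]=w
cv2.imwrite("pics/r1.png",o[:,:,::-1])
E
```

```text
t: 4.27
ee_pos: [0.5027, -0.1106, 0.2707]
tcp_rot: [0.158, 0.987, -0.0, 0.0]
ft_force: [0.7, -0.3, 0.0]
width: -0.0003
grip_force: 0.0
t: 4.6
ee_pos: [0.5029, -0.1367, 0.2704]
tcp_rot: [0.157, 0.988, 0.0, 0.0]
ft_force: [-0.5, 1.2, 0.3]
width: 0.0001
grip_force: 0.0
```

View pics/r1.png

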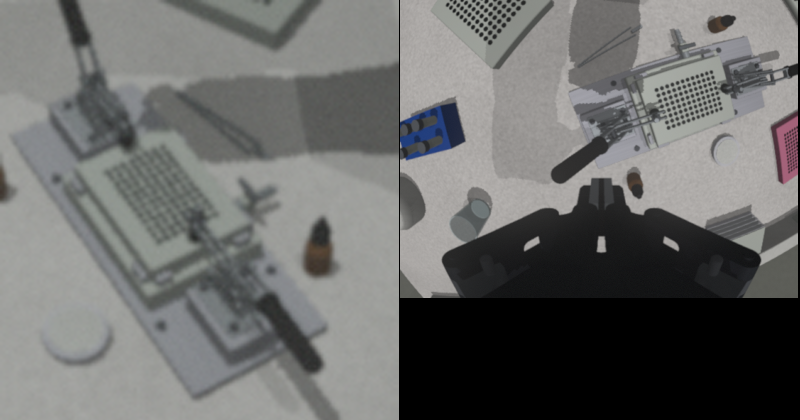

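The left handle lies level and outward (scene crop (290,330)), so it looks locked. The right grip is where estimated, from (560,172) to (603,143). I'll use the mirrored push.

```bash
python3 -m creep '[[0,0,-5,-30,0,0,0],[0,0,-5,-60,0,0,0],[0,0,-5,-80,0,0,0],[0,0,-10,-86,0,0,0],[0,1,-15,-92,0,0,0],[0,1,-21,-95,0,0,0],[0,1,-27,-98,0,0,0],[0,1,-33,-102,0,0,0],[0,2,-39,-107,0,0,0],[0,2,-44,-113,0,0,0],[0,2,-44,-113,0,0,0]]'
python3 -m creep '[[0,0,-5,-6,0,0,0],[0,0,-9,-13,0,0,0],[0,0,-13,-20,0,0,0],[0,1,-16,-27,0,0,0],[0,1,-18,-33,0,0,0],[0,1,-20,-38,0,0,0],[0,1,-20,-41,0,0,0],[0,1,-20,-41,0,0,0]]'
python3 -m creep '[[0,0,0,40,0,0,0],[0,0,0,80,0,0,0],[0,0,0,120,0,0,0],[0,0,0,160,0,0,0],[0,-35,0,180,0,0,0],[0,-70,0,180,0,0,0],[0,-105,0,180,0,0,0],[0,-140,0,180,0,0,0],[0,-160,0,180,0,0,0],[0,-160,0,180,0,0,0],[0,-160,0,180,0,0,0]]'
python3 - <<'E'
from station import env,optics
import cv2,numpy as np
a=optics.read_camera("top");b=optics.read_camera("scene")
f=lambda im,k:cv2.resize(im,None,fx=k,fy=k,interpolation=cv2.INTER_CUBIC)
o=np.zeros((560,800,3),np.uint8); o[:,:400]=f(b[150:313,205:321],3.45)[:560,:400]; w=f(a[130:270,165:365],2); o[:w.shape[0],400:800]=w
w=f(optics.read_camera("wrist"),.62); o[280:280+w.shape[0],400:400+w.shape[1]]=w
cv2.imwrite("pics/end.png",o[:,:,::-1])
E
```

```text
t: 5.62
ee_pos: [0.5051, -0.1821, 0.1565]
tcp_rot: [0.158, 0.987, -0.0, -0.0]
ft_force: [0.5, 0.2, 0.0]
width: -0.0001
grip_force: 0.4
t: 6.28
ee_pos: [0.5057, -0.2007, 0.1155]
tcp_rot: [0.157, 0.988, 0.0, -0.001]
ft_force: [-0.1, 0.1, -0.1]
width: 0.0001
grip_force: 0.0
t: 7.2
ee_pos: [0.3456, -0.2009, 0.2969]
tcp_rot: [0.158, 0.987, -0.0, 0.001]
ft_force: [0.0, 0.0, -1.2]
width: 0.0002
grip_force: 0.0
```

View pics/end.png

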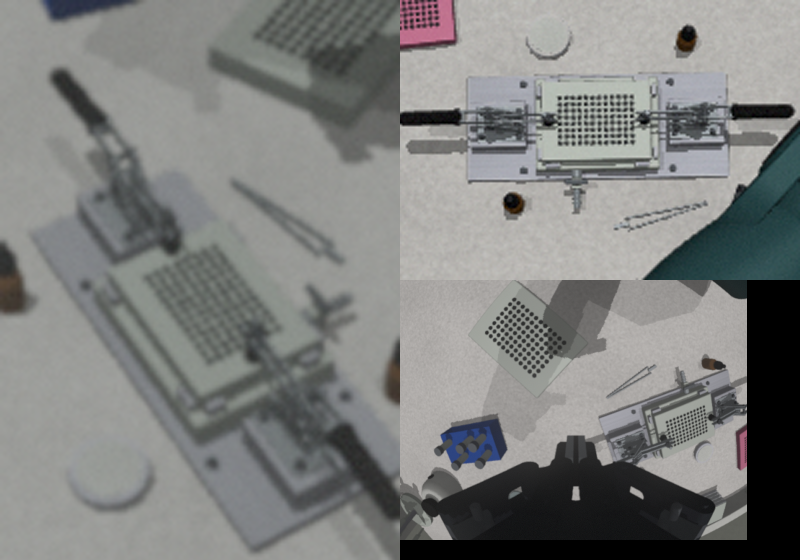

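Both handles look level and pointing outward (right tip at top (793,110), scene (58,75)), with the block and bystanders undisturbed. I'll check the tips against the locked geometry.

```bash
python3 - <<'E'
from geo import *
p=[.4967,.0127,.0428]
for sg in(1,-1):
  for el in (0,10,20):
    t=np.radians(el); ph=np.radians(el+9.9); y=.132+.093*np.cos(ph)+.040*np.cos(t); z=.09+.093*np.sin(ph)+.04*np.sin(t)
    X=[p[0]-np.sin(p[2])*sg*y,p[1]+np.cos(p[2])*sg*y,z]
    print(sg,el,"scene",proj("scene",X).round(1),"top",proj("top",X).round(1))
print("seen: L scene 321.6,299 ; R scene 221.8,171.7 top 361.5,185")
E
```

```text
1 0 scene [[320.6 297.6]] top [[163.7 189.1]]
1 10 scene [[320.2 291. ]] top [[163.8 187.5]]
1 20 scene [[318.8 283.4]] top [[165.4 186. ]]
-1 0 scene [[220.3 168.9]] top [[361.6 185.4]]
-1 10 scene [[220.5 164.3]] top [[361.2 183.9]]
-1 20 scene [[221.3 160.6]] top [[359.2 182.4]]
seen: L scene 321.6,299 ; R scene 221.8,171.7 top 361.5,185
```

Both tips match the locked position (elevation 0), so I'm handing in.

```bash
python3 -c "
from station import env
print(env.close_job())"
```

```text
the job is handed in; nothing more can be done
None
```

I pushed both clamp handles down to their locked stops, pulled the arm clear and handed the job in at about 7 s of the 46 s; in the last pictures both handle tips matched the locked position and the block and nearby bystanders looked undisturbed, but foot force could not be measured and no verdict was returned.

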